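Gauge a bayonet plug and hold it in the test socket

ROBOT

A 7-joint arm with a two-finger parallel gripper is mounted at the origin on the work surface. World frame = base frame: x ahead of the robot, y to its left, z up, the work surface at z = 0. Lengths are in m, angles in rad, forces in N, time in s.
With the tool pointing down it reaches from about 0.425 to 0.95 m from the base axis. Payload 4.7 kg.
Tool frame: the origin (TCP) lies on the centre line of the jaws, within the pads' length; the fingertips stand robot.nose_length ahead of it and the grasp point (between the pads) lies 8 mm behind it (robot.nose_length is the distance from the TCP to the fingertips, in m); z points along the fingers, y is the line along which they close (so a half turn about z gives the same grasp; the last joint's range is limited). The gripper opens to 85 mm and grips with 20 to 120 N. Pads are 22 mm wide; open, the fingers measure 114 mm over their backs; the gripper's body (76 mm by 85 mm) begins 54 mm behind the grasp point. The pads swing forward as they close: fully open they stand 13 mm farther back than shut.
Start: joints at [-1.35, 0.469, -0.049, 1.532, 0.024, 1.141, -0.082], TCP at [0.167, 0.654, 0.242] pointing down, gripper open.
Joint ranges: [-2.59, 2.59], [-0.33, 1.99], [-1.39, 1.29], [0.1, 2.45], [-1.04, 4.18], [0.21, 1.99], [-2.66, 2.66]. Speed limits (rad/s): [2.57, 2.57, 3.14, 3.14, 3.14, 3.14, 3.14].

INTERFACE

Orientations are given as [roll, pitch, yaw] about the fixed x, y, z axes, in that order (R = Rz(yaw) Ry(pitch) Rx(roll)).
In Python, from plant import robot gives the robot as it stands. Calls block until the motion is done:
- robot.goto(position, orientation): joint-space move of the TCP to a pose.
- robot.move_straight(position, vel=0.15, attitude=None, contact_N=None): straight line of the TCP; attitude=None keeps the orientation; vel is the mean speed in m/s. With contact_N (N) it stops when the force on the tool has changed by that much, and returns True; else False.
- robot.move_joints(angles): joint-space move.
- robot.grip(opening, strength=None): opening from 0.0 (shut) to 1.0 (fully open); strength is the grip in N (None keeps the last); returns when the fingers have stopped.
- robot.sleep(seconds).
- robot.inverse_kinematics(position, orientation): joint angles nearest the present ones, or None.
- robot.sense(): the state.
- robot.grab_frame(name): name is "scene" or "top" or "wrist"; returns a dict with "image" (400x640x3 uint8, red, green, blue), "range_z" (400x640 float32, m along the optical axis (not along the pixel's ray), 0 where there is no reading), "fx", "fy", "cx", "cy" (pixels), "R" (3x3) and "t" (3): a world point X has camera coordinates R X + t. Camera axes: x right, y down, z forward; pixel columns grow to the right and rows downward; lengths in m; the calibration is good to about 2 mm. A picture is of the moment at which its call begins.
A pose or a line that the arm cannot do raises robot.IKError and nothing moves.
- robot.close_job(): hands the job in; it is judged then, once.
The state is a dict: "t": time; "joint_pos": joint angles; "joint_velocities": joint speeds; "effort": joint torques, N m; "tcp_pos": TCP position; "tcp_rot": TCP orientation; "wrist_force": force on the tool from outside, world axes, zero at the start; "torque": the same for the moment, N m; "opening": opening from 0.0 (shut) to 1.0 (fully open); "gripper_force": force on a finger pad.
Only numpy, scipy, OpenCV 4.12 (cv2) and the standard library are available. Lean on these libraries where they do the work, as an engineer would, in place of code of your own. Each camera call takes 0.05 s, during which the arm holds its last target. There are 200 camera calls.

TASK

Inspect the bayonet plug that stands on the bench gauge: first slide the gauge's jaw shut until the plug's barrel is nipped between the jaw and the fixed anvil. Then take the plug by its grip bar, push it lugs-first into the tester's socket against the spring, turn it a quarter turn clockwise (seen from above) to the stop and press it fully home, collar down on the socket plate. Finish while still gripping it and holding it pressed home like that, and leave the other loose things on the bench where they are.

Things in the scene. Friction and masses are not known exactly. Their poses are not given: they have to be found in the camera images.
- plug_mid (a point): Bayonet plug, upright between the gauge's jaws, 64 mm tall, about 150 g; this is its centre, 32 mm above its foot, z up. Steel barrel 25 mm in diameter, 30 mm long, tapered foot; black collar 36 mm in diameter, 30 to 36 mm above the foot; grip bar on top. Two lugs along x. A half turn about z changes nothing. The similar plug on the bench without lugs is not the one.
- plug_bar (a point): Centre of the plug's black grip bar, 50 mm above its foot, on its axis; same axes. The bar is 16 mm thick (along x), 34 mm long (along y), 28 mm tall (36 to 64 mm above the foot). Its y axis starts within 0.3 rad of the gauge's long axis.
- plug_lugs (a point): The point on the plug's axis midway between its two opposite lugs, 14.5 mm above the foot; same axes. The lugs stick out of the barrel along +x and -x, tip to tip 41 mm, each 6 mm wide (y) and 5 mm high (12 to 17 mm above the foot).
- jaw_tab (a point): Middle of the top face of the upright aluminium tab on the gauge's sliding jaw, 64 mm above the bench. The tab is 14 mm thick (x), 28 mm long (y); its top 38 mm are free to be pinched or pushed. Its y axis points along the gauge in the direction in which the jaw closes; z up. The jaw's flat face lies 40 mm further along +y.
- jaw (a joint): Travel of the gauge's jaw in m: 0 fully open, growing as it closes (+y of jaw_tab). The gap between jaw face and anvil face is 75 mm minus this, so it reads about 0.050 with the 25 mm barrel nipped. About 2 N of sliding friction; it stays where it is left.
- anvil: The gauge's fixed anvil, a steel block 25 mm tall on the dark deck, whose top is 12 mm above the bench; the plug stands on the deck. Origin: middle of the lower edge of its flat face (12 mm wide), which looks along -y, to the jaw; same axes as jaw_tab.
- socket (a point): Test socket on the grey tester case: centre of the bore, level with the top of the square aluminium plate (68 mm wide, 8 mm thick) that is its lip, 50 mm above the bench; z up. Bore 28 mm across; two opposite slots 10 mm wide run along x out to 23 mm from the centre. Plug home: collar's underside on the plate, the plug's foot 30 mm below this point, its centre 2 mm above it.
- socket_under (a point): On the bore's axis at the underside of the lip, 8 mm below socket; same axes. The lugs clear it only in the last 5 mm before home. There the plug turns clockwise from above, from lugs along the slots (x) to lugs along y, where a stop ends it after about 1.6 rad; anticlockwise is blocked. If let go there, the spring lifts the plug 5 mm, lugs against the lip.
- plunger (a joint): Travel in m of the brass spring plunger in the socket, 0 up, growing as it is pressed down. At 0 its top is 20 mm below socket: it meets the plug's foot 10 mm before home and pushes back with 4 N at first, 9 N at home (0.010).
- blank: Bystander: a blank plug like the other but without lugs, standing on the bench; origin at its foot.
- terminals: Bystander: block of grey terminals, 42 x 72 x 43 mm, origin under its centre.
- driver: Bystander: screwdriver lying on the bench.
- tape: Bystander: grey roll of tape, 90 mm across, 19 mm high, lying flat.
- contactor: Bystander: black contactor, 75 x 45 x 75 mm, origin under its centre.
- wrench: Bystander: wrench lying on the bench.
- bin: Bystander: open green bin, 160 x 110 x 70 mm, origin under its centre.
- jaw_tip (a point): Middle of the lower edge of the jaw's flat gauging face, on the gauge's deck (12 mm above the bench); same axes as jaw_tab. The face, on a steel block 12 mm wide and 24 mm tall, looks along +y, to the anvil, and moves with the tab.

How it is judged:
On the way, in this order (a step that is already met when the one before it is completed fails the run):
1. the gauge's jaw nips the plug against the anvil (contact force between each of jaw, anvil and plug above 2 N), for 0.1 s.
2. the plug is in the socket, lugs through the slots, below the lip (z of plug_mid in the frame of socket below 0.0065 m and horizontal distance between plug_mid and socket below 0.005 m and angle between the x axis of plug_mid and the x axis of socket, either way round below 0.4 rad), for 0.05 s.
At the end, for the whole second after the job is handed in: Robot finishes holding: the plug is in the socket, upright (0.12 rad) and centred (5 mm), its lugs a quarter turn clockwise from the slots (within 0.22 rad), its collar pressed to within 2 mm of the socket plate against the spring, gripped by the fingers (over 3 N) (z of plug_mid in the frame of socket below 0.004 m and horizontal distance between plug_mid and socket below 0.005 m and angle between plug_mid's own z axis and vertical below 0.12 rad and angle between the x axis of plug_mid and the y axis of socket, either way round below 0.22 rad and contact force between the fingers and plug above 3 N); the arm keeps its last pose, push and grip.
It fails at once if a bystander is moved more than 30 mm (distance of any of blank, terminals, driver, tape, contactor, wrench, bin from where it was at the start of the episode above 0.03 m).
It also fails if it takes over 58 s, if anything falls off the work surface, if the arm or the gripper's body presses on something with over 40 N, if the wrist force passes 120 N, or if a joint passes its speed limit or range.

## Working session

There is one attempt and no reset: what is moved stays moved. The work goes in short steps, each a Python script; the robot and the scene stay as the last script left them, time stands still between calls to the robot, and variables do not carry over. Pictures are saved under pics/ and viewed, at most 10 in all, crops included, and the job is handed in when it is done.

```bash
mkdir -p pics; ls
python3 - <<'E'
from plant import robot
import cv2,numpy as np
s=robot.sense();print(s['t'],s['tcp_pos'],s['tcp_rot'],s['opening'],robot.nose_length)
for n in('scene','top'):
    f=robot.grab_frame(n);np.savez('pics/'+n+'0.npz',**f);cv2.imwrite('pics/%s0.png'%n,f['image'][:,:,::-1])
    print(n,f['fx'],f['cx'],f['cy'],f['R'],f['t'])
E
```

```text
pics
0.0 [0.16671531 0.65349884 0.24123886] [-3.13960933e+00  8.80756688e-05  2.89180325e+00] 1.0035534518770264 0.011
scene 397.3434019275361 310.1898886536772 198.9457771513576 [[ 0.62665604  0.77929553  0.0008274 ]
 [ 0.59991193 -0.48172984 -0.63878169]
 [-0.49740113  0.40079277 -0.7693876 ]] [-0.31257427 -0.27824087  1.45027658]
top 519.0566657746128 323.22873708446036 202.94483170229816 [[ 2.31335860e-03 -9.99997070e-01 -7.12449823e-04]
 [-9.87628039e-01 -2.17303229e-03 -1.56799661e-01]
 [ 1.56797654e-01  1.06636927e-03 -9.87630173e-01]] [-0.03504758  0.54307099  1.49936524]
```

View pics/top0.png

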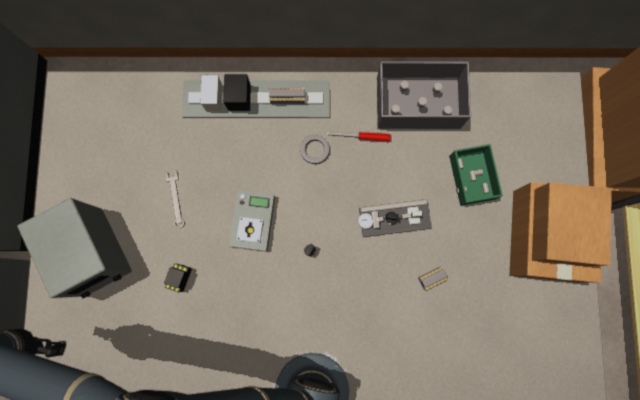

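View pics/scene0.png

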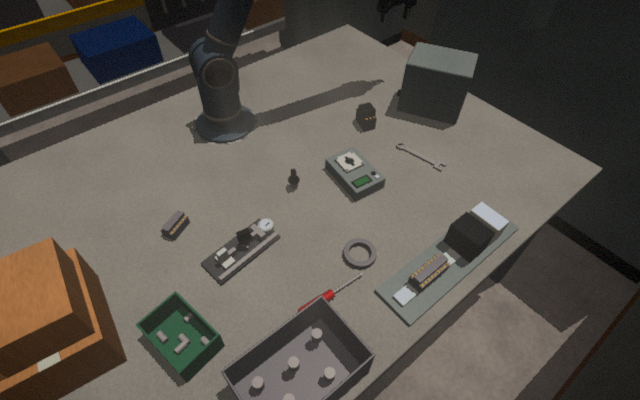

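Top view: gauge at about (395,217) with the lugged plug at (392,217), tester socket at (250,230), and the blank at (310,250). In the scene view the gauge is at (242,248) and the socket at (349,160). Next I look at both closely with the wrist camera.

```bash
cat > h.py <<'E'
import numpy as np,cv2
from plant import robot
def ray(f,u,v,z):
    R,t=np.array(f['R']),np.array(f['t']);c=-R.T@t
    d=R.T@np.array([(u-f['cx'])/f['fx'],(v-f['cy'])/f['fy'],1.]);return c+d*(z-c[2])/d[2]
def load(n): return {k:v for k,v in np.load('pics/'+n+'.npz').items()}
def snap(n,name):
    f=robot.grab_frame(n);np.savez('pics/'+name+'.npz',**f);cv2.imwrite('pics/'+name+'.png',f['image'][:,:,::-1]);return f
def st(m=''):
    s=robot.sense();print(m,'t%.2f'%s['t'],np.round(s['tcp_pos'],4),np.round(s['tcp_rot'],3),'F',np.round(s['wrist_force'],1),'op %.3f g %.1f'%(s['opening'],s['gripper_force']),'T',np.round(s['torque'],2),flush=True);return s
E
python3 - <<'E'
from h import *
f=load('top0')
g=ray(f,393,217,.07);s=ray(f,250,230,.05);print('plug',g,'sock',s,'blank',ray(f,310,250,.03))
for n,p in(('wg',g),('ws',s)):
    x=[p[0]-.03,p[1],.30]
    for yaw in (0,np.pi/2,-np.pi/2,np.pi):
        q=robot.inverse_kinematics(x,[np.pi,0,yaw]);print(n,yaw,None if q is None else np.round(q,2))
robot.goto([g[0]-.03,g[1],.28],[np.pi,0,np.pi/2])
st();snap('wrist','wg')
E
```

```text
plug [ 0.49793419 -0.23665785  0.07      ] sock [0.46118613 0.18077768 0.05      ] blank [0.40437152 0.00494046 0.03      ]
wg 0 [-0.38  0.22  0.92  1.85 -0.19  1.16 -0.97]
wg 1.5707963267948966 [-0.6   0.35  1.27  1.86 -0.35  1.2   0.79]
wg -1.5707963267948966 [-0.52  0.28  1.12  1.85 -0.27  1.18 -2.44]
wg 3.141592653589793 [-0.54  0.3   1.16  1.86 -0.29  1.18  2.29]
ws 0 [-1.07  0.06  0.62  1.95 -0.04  1.14 -2.  ]
ws 1.5707963267948966 [-0.91  0.06  0.45  1.95 -0.03  1.14 -0.45]
ws -1.5707963267948966 [-0.51  0.07  0.02  1.93 -0.    1.14  2.66]
ws 3.141592653589793 [-0.72  0.07  0.25  1.94 -0.02  1.14  1.11]
 t3.38 [ 0.4685 -0.2359  0.2799] [-3.141 -0.     1.572] F [-0.2  0.1  0.1] op 1.000 g 0.0 T [ 0.04 -0.02  0.07]
```

View pics/wg.png

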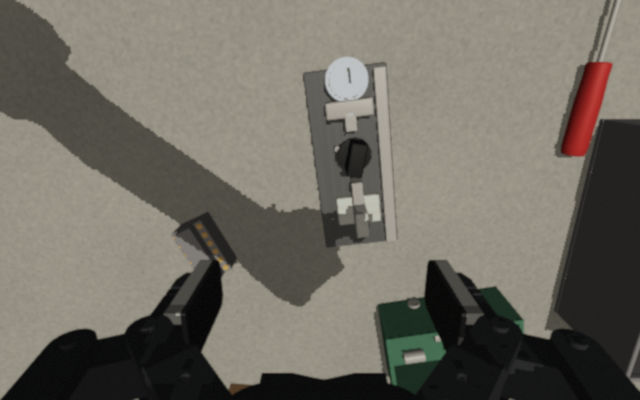

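Wrist view: dial at (347,78), anvil at (350,118), plug with grip bar at (354,156), jaw and tab around (361,200), so the jaw closes upwards in the image. I measure it with the range data and look at a crop.

```bash
cat >> h.py <<'E'
def cloud(f):
    z=f['range_z'];v,u=np.mgrid[:400,:640]
    P=np.dstack([(u-f['cx'])/f['fx']*z,(v-f['cy'])/f['fy']*z,z]).reshape(-1,3)
    W=((P-f['t'])@f['R']).reshape(400,640,3);W[z<=0]=np.nan;return W
def blobs(f,lo,hi,box,amin=15):
    W=cloud(f);m=((W[...,2]>lo)&(W[...,2]<hi)).astype(np.uint8)
    k=np.zeros_like(m);k[box[1]:box[3],box[0]:box[2]]=1;m*=k
    n,l,s,c=cv2.connectedComponentsWithStats(m)
    for i in range(1,n):
        if s[i,4]<amin: continue
        Q=W[l==i];r=cv2.minAreaRect(((Q[:,:2])*1000).astype(np.float32))
        print((lo,hi),'px',np.round(c[i]),'n',s[i,4],'mean',np.round(Q.mean(0),4),'rect c',np.round(r[0],1),'sz',np.round(r[1],1),'ang',round(r[2],1))
E
python3 - <<'E'
from h import *
f=load('wg');print(f['fx'],f['R'].round(3),f['t'])
b=(290,40,410,260)
blobs(f,.069,.085,b);blobs(f,.057,.069,b);blobs(f,.03,.041,b);blobs(f,.041,.057,b);blobs(f,.008,.016,b)
im=cv2.imread('pics/wg.png')[45:255,280:420];cv2.imwrite('pics/wgc.png',cv2.resize(im,None,fx=2.8,fy=2.8,interpolation=cv2.INTER_CUBIC))
E
```

```text
353.458350600081 [[ 1.     0.001  0.001]
 [ 0.001 -0.95   0.312]
 [ 0.001 -0.312 -0.95 ]] [-0.46854264 -0.27611624  0.34036345]
(0.069, 0.085) px [357. 160.] n 573 mean [ 0.5013 -0.2317  0.0743] rect c [ 501.6 -232.9] sz [34.6 16.2] ang 81.7
(0.057, 0.069) px [352. 151.] n 63 mean [ 0.4973 -0.2253  0.0631] rect c [ 495.6 -228.6] sz [34.9 11.9] ang 58.7
(0.057, 0.069) px [362. 224.] n 332 mean [ 0.5106 -0.3047  0.0622] rect c [ 511.  -305.6] sz [14.1 28.6] ang 7.1
(0.03, 0.041) px [348.  92.] n 2511 mean [ 0.494  -0.17    0.0342] rect c [ 495.1 -172.8] sz [49.7 73.3] ang 2.3
(0.03, 0.041) px [358. 195.] n 278 mean [ 0.5076 -0.2801  0.0351] rect c [ 507.9 -282.2] sz [13.9 32.3] ang 7.4
(0.041, 0.057) px [351. 152.] n 378 mean [ 0.4982 -0.2298  0.0472] rect c [ 501.6 -230.8] sz [34.6 31.7] ang 0.4
(0.041, 0.057) px [360. 210.] n 71 mean [ 0.5088 -0.2928  0.0488] rect c [ 508.3 -293.9] sz [14.9  6.2] ang 28.1
(0.008, 0.016) px [342. 159.] n 6765 mean [ 0.4913 -0.2482  0.0107] rect c [ 503.7 -249.2] sz [ 89.6 209.6] ang 7.1
(0.008, 0.016) px [387.  85.] n 15 mean [ 0.5379 -0.1635  0.0097] rect c [ 537.9 -163.5] sz [ 0.4 14.5] ang 2.3
```

View pics/wgc.png

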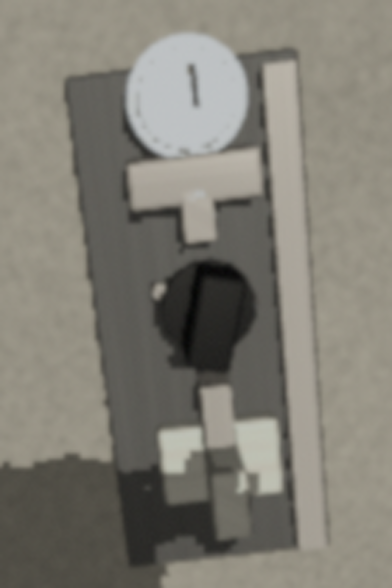

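The range data gives the tab at (0.511,-0.306) with its closing axis at 97.1°. The plug is at (0.5016,-0.2329), bar axis at 81.7°, which lines up with the gauge. I'll push the tab from behind with shut fingers.

Run:
```python
from h import *
f=load('wg');W=cloud(f)
blobs(f,.045,.085,(370,270,560,400))
a=np.radians(97.1);d=np.array([np.cos(a),np.sin(a)]);tab=np.array([.511,-.3056]);o=[np.pi,0,a]
P=lambda s,z:[*(tab+s*d),z]
robot.grip(0.0)
robot.goto(P(-.045,.13),o)
robot.move_straight(P(-.045,.043),vel=.12);st('down')
r=robot.move_straight(P(.037,.043),vel=.03,contact_N=12);st('hit %s'%r)
robot.sleep(.4);s=st('hold');print('s=',(s['tcp_pos'][:2]-tab)@d)
```

```text
(0.045, 0.085) px [512. 316.] n 296 mean [ 0.6917 -0.4236  0.0584] rect c [ 692.8 -425.2] sz [14.7 29.7] ang 61.2
(0.045, 0.085) px [406. 338.] n 1117 mean [ 0.568  -0.4528  0.0607] rect c [ 580.2 -485. ] sz [61.4 87.7] ang 10.2
(0.045, 0.085) px [414. 390.] n 49 mean [ 0.5889 -0.5475  0.0483] rect c [ 588.2 -547.4] sz [15.5  3.1] ang 5.8
down t5.88 [ 0.517  -0.3507  0.0437] [3.141e+00 1.000e-03 1.695e+00] F [-0.1 -0.9  0.3] op 0.001 g 0.0 T [-0.02  0.05 -0.  ]
hit True t7.58 [ 0.5101 -0.2987  0.0432] [3.141 0.007 1.694] F [ 1.  -0.5  0.7] op -0.000 g 0.6 T [-0.25 -0.13 -0.01]
hold t7.98 [ 0.5096 -0.299   0.0426] [-3.141  0.007  1.694] F [ 0.1 -0.2  0.4] op -0.005 g 0.0 T [0.01 0.01 0.05]
s= 0.006685766976501753
```

Run:
```python
from h import *
snap('wrist','w2')
```

```text
(no output)
```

View pics/w2.png

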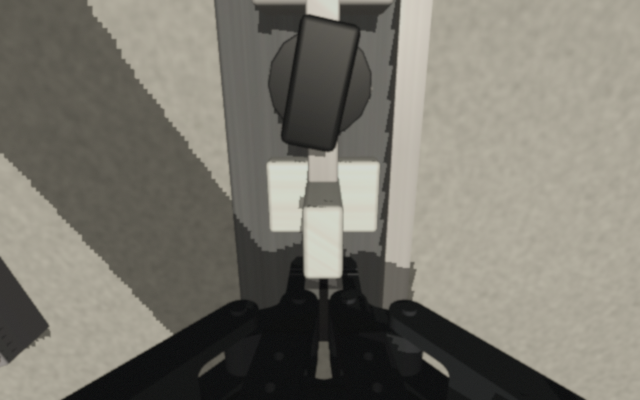

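The plug is upright, with the bar at (320,83) and the jaw close behind it. The anvil isn't reached yet, so the stop was a transient. I continue until the force holds.

Run:
```python
from h import *
a=np.radians(97.1);d=np.array([np.cos(a),np.sin(a)]);tab=np.array([.511,-.3056])
for k in range(4):
    r=robot.move_straight([*(tab+.040*d),.043],vel=.02,contact_N=12)
    robot.sleep(.2);s=st('hit %s'%r);p=(s['tcp_pos'][:2]-tab)@d;print(p)
    if abs(s['wrist_force'][:2]@d)>6 or not r: break
snap('wrist','w3')
```

```text
hit True t8.79 [ 0.5094 -0.2989  0.0428] [3.141 0.016 1.692] F [ 0.7 -1.5  0.1] op -0.002 g 0.7 T [-0.28 -0.12 -0.01]
0.006809347516117024
hit True t9.51 [ 0.5093 -0.2991  0.0428] [3.14  0.024 1.691] F [ 0.5 -0.7  1.2] op -0.003 g 0.3 T [-0.05 -0.02 -0.02]
0.006616799142063444
hit True t10.26 [ 0.5091 -0.2993  0.0429] [3.14  0.034 1.689] F [ 0.6 -0.9  0.2] op -0.002 g 0.6 T [-0.2  -0.09 -0.02]
0.006459502124269824
hit True t10.98 [ 0.5089 -0.2995  0.0429] [3.139 0.042 1.687] F [-0.3 -0.8  0.1] op -0.002 g 0.4 T [-0.08 -0.05 -0.  ]
0.0062656761634302255
```

View pics/w3.png

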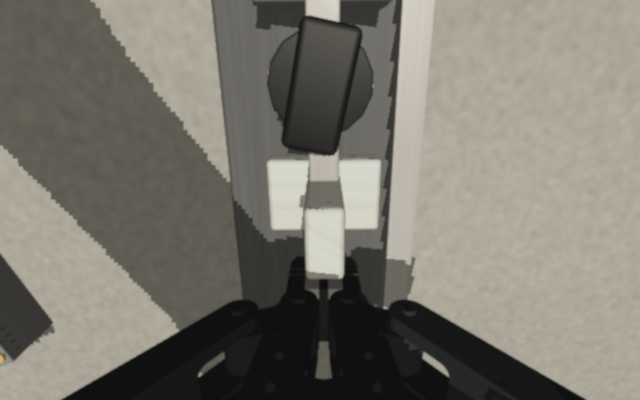

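Run:
```python
from h import *
for n in('w3',):
    f=load(n);b=(200,0,420,280)
    blobs(f,.069,.09,b);blobs(f,.056,.0685,b);blobs(f,.03,.041,b)
f=load('wg');W=cloud(f)
a=np.radians(97.1);d=np.array([np.cos(a),np.sin(a)]);tab=np.array([.511,-.3056]);e=np.array([d[1],-d[0]])
for n in('wg','w3'):
    W=cloud(load(n));Q=W.reshape(-1,3);Q=Q[np.isfinite(Q[:,0])]
    s=(Q[:,:2]-tab)@d;l=(Q[:,:2]-tab)@e
    print(n,'height along axis, |l|<5:',[(k,round(float(np.median(Q[m,2])*1000))) for k in range(-30,150,4) if (m:=(abs(l)<5)&(s>k/1000)&(s<=(k+4)/1000)).sum()>2])
```

```text
(0.069, 0.09) px [320.  85.] n 8054 mean [ 0.499  -0.2205  0.0743] rect c [ 499.  -221.7] sz [34.2 16.1] ang 85.3
(0.056, 0.0685) px [324. 240.] n 3085 mean [ 0.5062 -0.2716  0.0621] rect c [ 506.4 -273.7] sz [14.1 29.7] ang 6.9
(0.03, 0.041) px [321.   6.] n 1003 mean [ 0.4965 -0.1972  0.0346] rect c [ 496.8 -198.4] sz [48.3  6.9] ang 6.9
(0.03, 0.041) px [324. 171.] n 1024 mean [ 0.5041 -0.2549  0.0354] rect c [ 503.4 -254.3] sz [13.9 15.6] ang 12.1
(0.03, 0.041) px [299. 259.] n 51 mean [ 0.4981 -0.2937  0.0391] rect c [ 498.1 -293.9] sz [4.6 1.6] ang 5.8
(0.03, 0.041) px [349. 259.] n 40 mean [ 0.5192 -0.2912  0.0392] rect c [ 519.3 -291.1] sz [3.7 1.6] ang 17.2
wg height along axis, |l|<5: [(-30, -1), (-26, -1), (-22, -1), (-18, -1), (-14, -1), (-10, -1), (-6, -1), (-2, -1), (2, -1), (6, -1), (10, -1), (14, -1), (18, -1), (22, -1), (26, -1), (30, -1), (34, -1), (38, -1), (42, -1), (46, -1), (50, -1), (54, -1), (58, -1), (62, 0), (66, 10), (70, 12), (74, 307), (78, 328), (82, 334), (86, 336), (90, 318), (94, 341), (98, -1), (102, -1), (106, -1), (110, -1), (114, -1), (118, -1), (122, -1), (126, -1), (130, -1), (134, -1), (138, -1), (142, -1), (146, -1)]
w3 height along axis, |l|<5: [(-30, -1), (-26, -1), (-22, -1), (-18, -1), (-14, -1), (-10, -1), (-6, -1), (-2, 10), (2, -1), (6, -1), (10, 0), (14, 44), (18, 90), (22, 23), (26, 95), (30, -1), (34, -1), (38, -1), (42, -1), (46, -1), (50, -1), (54, -1), (58, -1), (62, -1), (66, -1), (70, -1), (74, -1), (78, -1), (82, -1), (86, -1), (90, -1), (94, -1), (98, -1), (102, -1), (106, -1), (110, -1), (114, -1)]
```

The tab moved 32 mm and the plug (11 mm) now touches the jaw; the tab-to-plug distance is 52.5 mm. The remaining anvil clearance is about nil, so it really was nipped and the arm just relaxes after each stop. I'll hold a sustained push.

Run:
```python
from h import *
a=np.radians(97.1);d=np.array([np.cos(a),np.sin(a)]);tab=np.array([.511,-.3056]);o=[np.pi,0,a]
for k in range(1,10):
    robot.move_straight([*(tab+(.0063+.0015*k)*d),.043],vel=.02,attitude=o)
    s=st(k);print((s['tcp_pos'][:2]-tab)@d)
    if abs(s['wrist_force'][:2]@d)>12: break
robot.sleep(.5);s=st('hold');snap('wrist','w4')
blobs(load('w4'),.069,.09,(200,0,420,280));blobs(load('w4'),.056,.0685,(200,0,420,280))
```

```text
1 t11.30 [ 0.5098 -0.2986  0.043 ] [-3.141e+00  1.000e-03  1.694e+00] F [-0.5 -3.3  1.7] op -0.003 g 1.4 T [-0.56  0.11  0.04]
0.007111673947620419
2 t11.55 [ 0.5098 -0.2986  0.0431] [3.141 0.006 1.694] F [ 0.6 -6.6 -2.2] op -0.000 g 3.5 T [-1.42 -0.14  0.05]
0.007128206319961292
3 t11.80 [ 0.5097 -0.2985  0.0432] [3.141 0.009 1.693] F [  1.  -10.4  -6. ] op 0.005 g 5.1 T [-2.04 -0.31  0.03]
0.0071775371695967215
4 t12.05 [ 0.5097 -0.2985  0.0433] [3.14  0.012 1.692] F [  1.4 -12.5  -8.5] op -0.002 g 6.7 T [-2.61 -0.46 -0.  ]
0.007245673183539351
hold t12.55 [ 0.5097 -0.2985  0.0433] [3.14  0.012 1.692] F [  2.5 -13.   -7.8] op -0.003 g 6.6 T [-2.65 -0.43  0.01]
(0.069, 0.09) px [318.  85.] n 7644 mean [ 0.499  -0.2206  0.0744] rect c [ 499.  -221.6] sz [34.2 16.1] ang 85.4
(0.056, 0.0685) px [322. 240.] n 3083 mean [ 0.5063 -0.2717  0.0621] rect c [ 506.5 -273.2] sz [14.1 29.1] ang 7.2
```

Nipped at 13 N for 0.5 s. I back off and look at the socket.

Run:
```python
from h import *
a=np.radians(97.1);d=np.array([np.cos(a),np.sin(a)]);tab=np.array([.511,-.3056]);o=[np.pi,0,a]
robot.move_straight([*(tab-.02*d),.045],vel=.1,attitude=o)
robot.move_straight([*(tab-.02*d),.15],vel=.25)
robot.goto([.462,.155,.22],[np.pi,0,np.pi/2]);robot.grip(.5,60)
st();f=snap('wrist','ws')
cv2.imwrite('pics/wsb.png',cv2.resize(f['image'][:280,180:460,::-1],None,fx=2,fy=2))
```

```text
t15.90 [0.4621 0.1549 0.22  ] [ 3.142 -0.     1.571] F [0.5 0.  0. ] op 0.499 g 0.0 T [ 0.05  0.05 -0.01]
```

View pics/wsb.png

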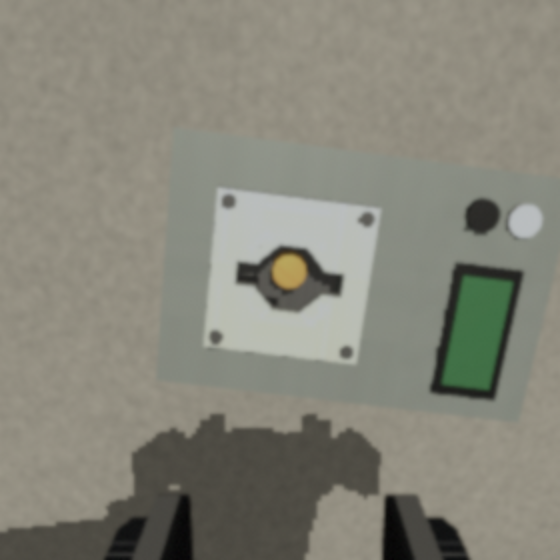

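The socket plate is centred near (292,276) in the crop, with brass at (290,271) and slots running from (237,272) to (343,285), almost along world x. I compute the precise pose from the plate's square outline and the slot opening.

Run:
```python
from h import *
f=load('ws');im=f['image'];W=cloud(f)
g=im.min(2);hsv=cv2.cvtColor(im,cv2.COLOR_RGB2HSV)
m=((g>165)).astype(np.uint8);m[:85]=0;m[190:]=0;m[:,:270]=0;m[:,375:]=0
c=max(cv2.findContours(m,cv2.RETR_EXTERNAL,cv2.CHAIN_APPROX_NONE)[0],key=cv2.contourArea)
proj=lambda c,z:np.array([ray(f,*p,z)[:2]*1000 for p in c.reshape(-1,2)],np.float32)
print('plate px',cv2.boundingRect(c),cv2.minAreaRect(proj(c,.05)))
pm=cv2.drawContours(np.zeros_like(m),[c],-1,1,-1)
for th in(90,110,130):
    d=((g<th)&(pm>0)).astype(np.uint8)
    h=max(cv2.findContours(d,cv2.RETR_EXTERNAL,cv2.CHAIN_APPROX_NONE)[0],key=cv2.contourArea)
    print('hole',th,cv2.boundingRect(h),cv2.minAreaRect(proj(h,.05)))
print('plate height',np.nanmedian(W[...,2][(pm>0)&(g>165)]))
for n,a in(('ins',-6+90),('end',-6.)):
    print(n,[np.round(q,2) if (q:=robot.inverse_kinematics([.462,.182,.07],[np.pi,0,np.radians(a-x)])) is not None else None for x in(0,10)])
```

```text
plate px (283, 94, 87, 87) ((463.441650390625, 185.18939208984375), (66.98092651367188, 67.39399719238281), 82.90349578857422)
hole 90 (299, 123, 52, 32) ((463.5034484863281, 185.3299560546875), (40.8682861328125, 27.054811477661133), 21.960914611816406)
hole 110 (298, 123, 53, 33) ((463.2971496582031, 185.14761352539062), (42.28868103027344, 27.945966720581055), 20.57402801513672)
hole 130 (298, 123, 54, 33) ((463.2632141113281, 185.0822296142578), (28.509305953979492, 42.77599334716797), 54.58277893066406)
plate height 0.04858198922631915
ins [array([-1.16,  0.59,  0.93,  2.14, -0.7 ,  0.75,  0.13]), array([-1.18,  0.61,  0.97,  2.14, -0.74,  0.77, -0.01])]
end [array([-1.32,  0.81,  1.25,  2.15, -0.99,  0.97, -1.16]), array([-1.33,  0.84,  1.28,  2.15, -1.02,  1.  , -1.31])]
```

Socket: centre (0.4633,0.1852), slots along -7.1°. Now I grasp the plug, lift it, and move to a roomier elbow posture above the socket.

Run:
```python
from h import *
o=[np.pi,0,np.radians(85.4)];p=[.499,-.2216]
robot.goto([*p,.14],o)
robot.move_straight([*p,.062],vel=.1,contact_N=15);st('at')
robot.grip(0.0,100);st('grip')
robot.move_straight([*p,.13],vel=.1);st('lift')
robot.move_straight([*p,.27],vel=.25)
robot.move_joints([-.41,.469,-.049,1.532,.024,1.141,-.6]);st('swing')
robot.goto([.4633,.1852,.17],[np.pi,0,np.radians(82.9)])
s=st('hover');print(np.round(s['joint_pos'],2))
f=snap('wrist','wh')
g=snap('scene','sh');cv2.imwrite('pics/mix.png',np.vstack([f['image'][:300,120:520,::-1],cv2.resize(g['image'][110:210,290:423,::-1],(400,300))]))
```

```text
at t18.32 [ 0.4993 -0.222   0.0624] [3.141 0.    1.49 ] F [ 0.8 -0.3  0.2] op 0.496 g 0.0 T [-0.  0.  0.]
grip t18.69 [ 0.4994 -0.2217  0.0628] [ 3.14  -0.     1.491] F [-0.2  0.8  6. ] op 0.164 g 97.8 T [0.18 0.3  0.04]
lift t19.52 [ 0.4987 -0.2211  0.1296] [-3.141e+00 -1.000e-03  1.491e+00] F [-0.1  0.3 -1.3] op 0.165 g 97.6 T [ 0.04  0.04 -0.03]
swing t22.02 [0.6271 0.2495 0.2418] [-3.141e+00  1.000e-03  1.432e+00] F [-0.5 -1.1 -1.5] op 0.163 g 97.6 T [ 0.01 -0.    0.  ]
hover t22.80 [0.4648 0.1853 0.1709] [ 3.139e+00 -1.000e-03  1.446e+00] F [ 0.3  0.2 -0.9] op 0.166 g 97.6 T [-0.03 -0.05  0.01]
[-0.4   0.27 -0.07  2.02  0.03  0.85 -0.62]
```

View pics/mix.png

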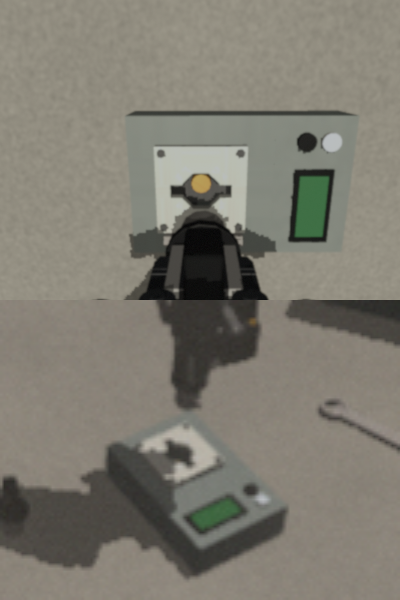

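The plug is held upright above the tester, with the slots visible at (201,190) in the upper half. I check the plug's position in the hand and the socket once more from this frame.

Run:
```python
from h import *
f=load('wh');b=(280,210,370,330)
blobs(f,.178,.192,b,80)
im=f['image'];g=im.min(2);d=(g<120).astype(np.uint8);d[:170]=0;d[205:]=0;d[:,:285]=0;d[:,355:]=0
hs=cv2.findContours(d,cv2.RETR_EXTERNAL,cv2.CHAIN_APPROX_NONE)[0];h=max(hs,key=cv2.contourArea)
q=np.array([ray(f,*p,.05)[:2]*1000 for p in h.reshape(-1,2)],np.float32)
print(cv2.boundingRect(h),cv2.minAreaRect(q),'left/right ends',q[q[:,0].argmin()],q[q[:,0].argmax()],'y',q[:,1].min(),q[:,1].max())
st()
```

```text
(0.178, 0.192) px [324. 286.] n 3969 mean [0.4656 0.1894 0.1832] rect c [462.8 186.9] sz [36.3 31.6] ang 57.5
(290, 174, 61, 31) ((463.22052001953125, 186.8520965576172), (23.413972854614258, 44.783504486083984), 82.773681640625) left/right ends [440.9041  184.31099] [485.636  187.3059] y 174.11192 199.21324
 t22.90 [0.4654 0.1859 0.1709] [ 3.139e+00 -2.000e-03  1.446e+00] F [ 0.1 -0.1 -1.7] op 0.166 g 97.6 T [ 0.02 -0.01 -0.02]
```

The socket is confirmed at x=0.4633. The arm stands about 2 mm off in x, so I correct that in closed loop, then insert with a contact guard.

```bash
cat >> h.py <<'E'
S=np.array([.4633,.1852]);INS=[np.pi,0,np.radians(82.9)]
E
python3 - <<'E'
from h import *
c=S.copy()
for k in range(3):
    robot.move_straight([*c,.115],vel=.08,attitude=INS);robot.sleep(.3)
    s=st('al');e=S-s['tcp_pos'][:2]
    if np.hypot(*e)<.0004: break
    c+=e
r=robot.move_straight([*c,.084],vel=.03,contact_N=8);s=st('in %s'%r);print('c',c)
E
```

```text
al t24.03 [0.4635 0.1853 0.1154] [ 3.141 -0.     1.447] F [-0.1 -0.7 -0.7] op 0.162 g 97.6 T [-0.02  0.05  0.02]
in False t25.22 [0.4635 0.1852 0.0842] [ 3.141 -0.     1.447] F [-0.4 -0.7 -2.3] op 0.164 g 97.6 T [-0.04 -0.01  0.03]
c [0.4633 0.1852]
```

Foot and lugs have entered without contact. I press down against the spring to home.

Run:
```python
from h import *
r=robot.move_straight([*S,.0695],vel=.03,attitude=INS,contact_N=30);st('p1 %s'%r)
for z in(.068,.067,.066,.065,.064):
    s=robot.sense()
    if s['wrist_force'][2]>18: break
    robot.move_straight([*S,z],vel=.02,attitude=INS);robot.sleep(.1);st(z)
```

```text
p1 False t25.85 [0.4638 0.1855 0.0708] [ 3.141 -0.     1.447] F [-3.  -1.7 15.2] op 0.167 g 100.0 T [-0.35  0.74  0.03]
0.068 t26.20 [0.4639 0.1855 0.0707] [ 3.141 -0.     1.447] F [-7.  -2.6 28.3] op 0.167 g 102.0 T [-0.66  1.54 -0.01]
```

The collar is home: TCP z is 0.0707, stiff, with 28 N. Now the clockwise quarter turn under light pressure.

Run:
```python
from h import *
robot.move_straight([*S,.069],vel=.02,attitude=INS);robot.sleep(.1);st('z')
for a in range(10,91,10):
    robot.move_straight([*S,.069],vel=.03,attitude=[np.pi,0,np.radians(82.9-a)])
    s=st(a)
    if abs(s['torque'][2])>2 or np.linalg.norm(s['wrist_force'])>60: print('stop');break
```

```text
z t26.55 [0.4639 0.1855 0.0708] [ 3.140e+00 -1.000e-03  1.447e+00] F [-3.8 -1.9 18.9] op 0.170 g 100.4 T [-0.45  1.    0.01]
10 t26.88 [0.4646 0.1859 0.0708] [ 3.139e+00 -2.000e-03  1.272e+00] F [-3.5 -0.8 16.3] op 0.165 g 100.2 T [-0.24  0.61 -0.1 ]
20 t27.20 [0.4644 0.1861 0.0708] [ 3.140e+00 -2.000e-03  1.097e+00] F [-3.5 -0.7 16.1] op 0.163 g 100.3 T [-0.18  0.61 -0.08]
30 t27.52 [0.4644 0.1861 0.0708] [ 3.141e+00 -3.000e-03  9.230e-01] F [-3.4 -0.5 16.2] op 0.169 g 100.3 T [-0.2   0.69 -0.11]
40 t27.85 [0.4644 0.1861 0.0708] [ 3.141e+00 -3.000e-03  7.480e-01] F [-3.  -0.7 16.8] op 0.163 g 100.3 T [-0.18  0.78 -0.07]
50 t28.18 [0.4644 0.186  0.0708] [-3.142e+00 -3.000e-03  5.740e-01] F [-3.4 -0.7 17.3] op 0.163 g 100.3 T [-0.2   0.73 -0.12]
60 t28.50 [0.4645 0.186  0.0708] [-3.141e+00 -3.000e-03  3.990e-01] F [-3.3 -0.4 15.9] op 0.166 g 100.4 T [-0.21  0.73 -0.06]
70 t28.82 [0.4645 0.1859 0.0708] [-3.141e+00 -2.000e-03  2.250e-01] F [-3.3 -0.8 17. ] op 0.169 g 100.4 T [-0.34  0.66 -0.11]
80 t29.15 [0.4645 0.1858 0.0708] [-3.14e+00 -2.00e-03  5.00e-02] F [-3.3 -1.1 16.7] op 0.163 g 100.5 T [-0.37  0.77 -0.14]
90 t29.48 [0.4642 0.1858 0.0708] [-3.14e+00 -1.00e-03 -1.24e-01] F [-3.8 -0.9 19.2] op 0.166 g 100.6 T [-0.3   0.92 -0.06]
```

Run:
```python
from h import *
robot.move_straight([*S,.0683],vel=.02,attitude=[np.pi,0,np.radians(-7.6)]);robot.sleep(.5);st('press')
f=snap('wrist','we');g=snap('scene','se');cv2.imwrite('pics/mix2.png',np.vstack([f['image'][:300,120:520,::-1],cv2.resize(g['image'][110:210,290:423,::-1],(400,300))]))
```

```text
press t30.23 [0.4642 0.1858 0.0707] [-3.14e+00 -1.00e-03 -1.31e-01] F [-6.2 -2.  25.3] op 0.169 g 101.7 T [-0.5   1.38  0.22]
```

View pics/mix2.png

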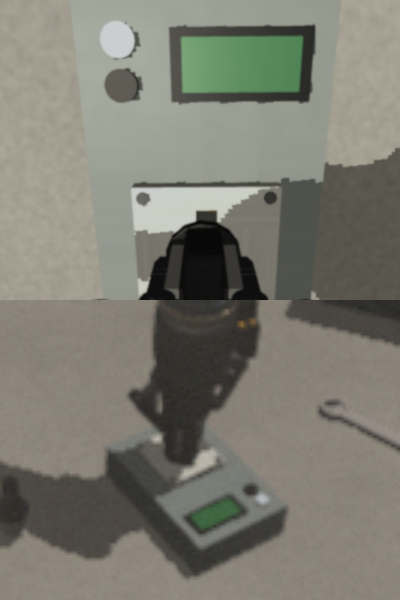

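The picture shows the bar square in the fingers at (203,270), the collar down on the plate, and the slot end ahead at (206,216), so the plug is a quarter turn round. It is held pressed with 25 N, so I hand in.

```bash
python3 -c "
from plant import robot
print(robot.close_job())"
```

```text
the job is handed in; nothing more can be done
None
```

The job is handed in: the plug was nipped in the gauge, inserted, turned a quarter turn clockwise and is still gripped and pressed home at about 25 N; the judge's verdict was not shown, and I made no separate check that the bystanders stayed put.

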